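# Set up the coffee tasting flight in order of size

## Task

Set up the tasting flight on the wooden board: lay the little wooden saucer in the end hollow next to the spoon pot and stand the shortest cup on it, then stand the other cups upright in the middle of the following hollows, one to each, so that the row rises step by step to the tallest cup at the sugar-jar end. Set the cups down gently rather than dropping them, and do not knock any over or disturb the spoon pot, sugar jar or milk pitcher.

Things in the scene. Friction and masses are not known exactly. Their poses are not given: they have to be found in the camera images.
- board: fixed wooden tasting board, 372 mm long (its y axis), 108 wide (x), 18 thick, with a row of four equal round cork-lined hollows, 80 mm across, 4 mm deep (floor 14 mm above the counter). Origin under its middle, at counter height; hollow centres at x = 0, y = -132, -44, +44, +132 mm. Its ends are alike. A black rubber mat with the loose things lies along it, before or behind it.
- cup_espresso_mid (a point): shortest of the four cups: white handleless stoneware tumbler, 50 mm high, 52 mm across at the rim, sides almost straight from 12 mm up (there 50 mm across), narrowing below that to a foot 38 mm across; wall 3.5 mm. About 100 g, open side up, standing on the black rubber mat (5 mm thick, at z = 0.005) at the start. This point is on its axis, half-way up; z is up.
- cup_cortado_mid (a point): second shortest cup: white handleless stoneware tumbler, 66 mm high, 56 mm across at the rim, sides almost straight from 12 mm up (there 54 mm across), narrowing below that to a foot 41 mm across; wall 3.5 mm. About 130 g, open side up, standing on the black rubber mat (5 mm thick, at z = 0.005) at the start. This point is on its axis, half-way up; z is up.
- cup_flat_white_mid (a point): third, second tallest cup: white handleless stoneware tumbler, 82 mm high, 60 mm across at the rim, sides almost straight from 12 mm up (there 58 mm across), narrowing below that to a foot 44 mm across; wall 3.5 mm. About 160 g, open side up, standing on the black rubber mat (5 mm thick, at z = 0.005) at the start. This point is on its axis, half-way up; z is up.
- cup_latte_mid (a point): tallest cup: white handleless stoneware tumbler, 98 mm high, 62 mm across at the rim, sides almost straight from 12 mm up (there 60 mm across), narrowing below that to a foot 47 mm across; wall 3.5 mm. About 200 g, open side up, standing on the black rubber mat (5 mm thick, at z = 0.005) at the start. This point is on its axis, half-way up; z is up.
- saucer_mid (a point): little round wooden saucer, 60 mm across and 14 mm high, brown wood, with a flat dished middle 52 mm across whose floor is 10 mm above the underside; about 35 g, lying flat, dished side up, on the rubber mat. It drops loosely into any hollow. This point is on its axis, half-way up; z is up.
- spoon_pot: steel pot, 58 mm across and 72 mm high, with four small spoons standing in it up to about 120 mm; stands on the counter close beyond one end of the board, 240 mm from the board's middle. Origin at its underside. Heavy, loose; leave it alone.
- sugar_jar: blue ceramic sugar jar with a wooden lid and knob, 72 mm across, 107 mm high; stands close beyond the other end of the board, 240 mm from the board's middle. Origin at its underside. Loose; leave it alone.
- milk_pitcher: steel milk pitcher, 82 mm across, 98 mm high, with a handle; stands to the robot's left, off the work. Origin at its underside. Loose; leave it alone.

How it is judged:
By the outcome, as a careful person would: the job done as asked, in the order asked, and still so for the second after the job is handed in, with the robot touching nothing.
It also fails if it takes over 106 s, if anything falls off the work surface, if the arm or the gripper's body presses on something with over 40 N, if the wrist force passes 120 N, or if a joint passes its speed limit or range.

## Robot

A 6-joint arm with a two-finger parallel gripper is mounted at the origin on the work surface. World frame = base frame: x ahead of the robot, y to its left, z up, the work surface at z = 0. Lengths are in mm, angles in rad, forces in N, time in s.
With the tool pointing down it reaches from about 325 to 875 mm from the base axis. Payload 4.4 kg.
Tool frame: the origin (TCP) lies at the very end of the fingers, on their centre line; the grasp point (between the pads) lies 19 mm behind it; y points along the fingers, x is the direction in which the jaws open and shut, and the axes are right-handed (so a half turn about y gives the same grasp; the last joint's range is limited). The gripper opens to 85 mm and grips with 20 to 120 N. Pads are 22 mm wide; open, the fingers measure 114 mm over their backs; the gripper's body (76 mm by 85 mm) begins 54 mm behind the grasp point. The pads swing forward as they close: fully open they stand 13 mm farther back than shut.
Start: joints at [-1.407, 0.207, 1.542, -0, 1.393, -0.15], TCP at [178.023, -546.75, 231.282] pointing down, gripper open.
Joint ranges: [-2.73, 2.73], [-0.86, 2.22], [0.23, 2.46], [-1.11, 4.25], [0.08, 2.63], [-2.82, 2.82]. Speed limits (rad/s): [2.79, 2.79, 3.14, 3.14, 3.14, 3.14].

## Interface

Orientations are given as a unit quaternion [x, y, z, w].
In Python, from cell import env, hand, vision, workorder gives the robot as it stands. Calls block until the motion is done:
- env.movep(position, orientation): joint-space move of the TCP to a pose.
- env.servo_line(position, speed=150, orientation=None): straight line of the TCP; orientation=None keeps the orientation; speed is the mean speed in mm/s.
- env.move_joints(angles): joint-space move.
- hand.grip(opening, force=None): finger opening in mm; force is the grip in N (None keeps the last); returns when the fingers have stopped.
- env.wait(seconds).
- env.solve_ik(position, orientation): joint angles nearest the present ones, or None.
- vision.grab_frame(name): name is "scene" or "top" or "wrist"; returns a dict with "image" (400x640x3 uint8, red, green, blue), "depth" (400x640 float32, mm along the optical axis (not along the pixel's ray), 0 where there is no reading), "fx", "fy", "cx", "cy" (pixels), "camera_from_world" (4x4, takes a point from world to camera coordinates). Camera axes: x right, y down, z forward; pixel columns grow to the right and rows downward; lengths in mm; the calibration is good to about 2 mm. The wrist camera is an equidistant fisheye: a pixel r from the principal point sees the ray r / f radians off the axis. A picture is of the moment at which its call begins.
A pose or a line that the arm cannot do raises env.Unreachable and nothing moves.
- workorder.hand_in(): hands the job in, once; it reports no verdict.
Readings, each from a call of its own:
- env.get_time_s(): time.
- env.get_joints(): joint angles.
- env.get_joint_vel(): joint speeds.
- env.get_joint_torque(): joint torques, N m.
- env.get_position(): TCP position.
- env.get_tcp_rot(): TCP orientation.
- env.get_force(): force on the tool from outside, world axes, zero at the start.
- env.get_wrist_torque(): the same for the moment, N m.
- env.get_grip_width(): finger opening in mm.
Only numpy, scipy, OpenCV 4.12 (cv2) and the standard library are available. Lean on these libraries where they do the work, as an engineer would, in place of code of your own. Each camera call takes 0.05 s, during which the arm holds its last target.

## Working session

There is one attempt and no reset: what is moved stays moved. The work goes in short steps, each a Python script; the robot and the scene stay as the last script left them, time stands still between calls to the robot, and variables do not carry over. Pictures are saved under pics/ and viewed, and the job is handed in when it is done.

```bash
ls; mkdir -p pics; python3 - <<'E'
from cell import env, hand, vision, workorder
import cv2, numpy as np
for n in ("scene","top","wrist"):
    f=vision.grab_frame(n)
    cv2.imwrite(f"pics/{n}0.png",f["image"][:,:,::-1])
    np.savez(f"{n}0.npz",**f)
    print(n,f["fx"],f["fy"],f["cx"],f["cy"],np.round(f["camera_from_world"],3).tolist())
print(env.get_time_s(),env.get_tcp_rot(),env.get_grip_width())
E
```

```text
pics
scene 492.26069617134505 492.26069617134505 318.89331867311074 199.61519845090237 [[0.612, 0.791, 0.019, -446.329], [0.541, -0.401, -0.739, -195.622], [-0.577, 0.463, -0.673, 1600.379], [0.0, 0.0, 0.0, 1.0]]
top 511.7901551957822 511.7901551957822 326.74446330539814 198.73807445622958 [[-0.006, -1.0, -0.007, 147.887], [-0.994, 0.007, -0.107, 562.234], [0.107, 0.006, -0.994, 1433.601], [0.0, 0.0, 0.0, 1.0]]
wrist 309.70691628693146 309.70691628693146 318.8513331952385 202.2491558630818 [[0.31, -0.951, -0.002, -573.689], [-0.909, -0.297, 0.291, -38.415], [-0.278, -0.088, -0.957, 380.07], [0.0, 0.0, 0.0, 1.0]]
0.15 [-0.57174217  0.41589593 -0.41499609  0.57264274] 85.52533701571872
```

View pics/top0.png

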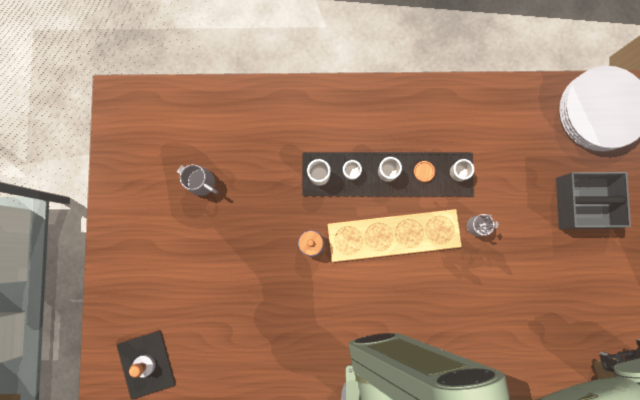

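View pics/scene0.png

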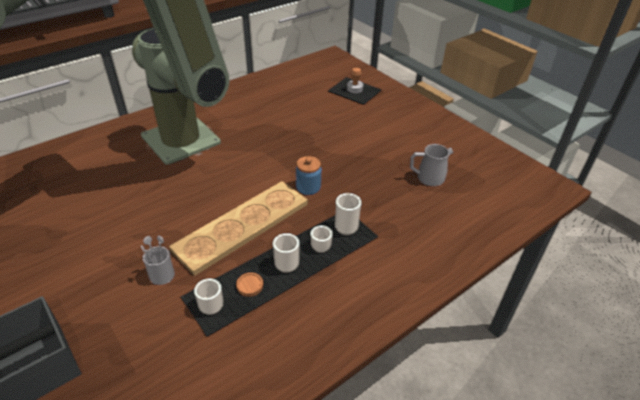

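```bash
cat > h.py <<'E'
import numpy as np, cv2
from scipy.optimize import least_squares
def cloud(f):
    d=np.asarray(f["depth"],float); v,u=np.mgrid[:d.shape[0],:d.shape[1]]
    P=np.stack([(u-f["cx"])/f["fx"]*d,(v-f["cy"])/f["fy"]*d,d],-1)
    T=np.asarray(f["camera_from_world"]); W=(P-T[:3,3])@T[:3,:3]
    W[d<=0]=np.nan
    return W
def campos(f):
    T=np.asarray(f["camera_from_world"]); return -T[:3,:3].T@T[:3,3]
E
python3 - <<'E'
from h import *
f=np.load("top0.npz"); W=cloud(f); g=np.load("scene0.npz"); S=cloud(g)
for (r,c) in [(120,300),(186,400),(236,393),(235,409),(220,457),(171,424)]: print(r,c,W[r,c].round(1))
for (r,c) in [(215,330),(262,240),(285,250)]: print('S',r,c,S[r,c].round(1))
z=W[:,:,2]
im=(np.clip(z,-10,130)+10)/140*255; im=np.nan_to_num(im).astype(np.uint8)
im=cv2.resize(cv2.applyColorMap(im[140:280,290:510],cv2.COLORMAP_JET),None,fx=3.5,fy=3.5,interpolation=0)
im2=cv2.resize(f["image"][140:280,290:510,::-1],None,fx=3.5,fy=3.5,interpolation=cv2.INTER_CUBIC)
cv2.imwrite("pics/d.png",im); cv2.imwrite("pics/z.png",im2)
w=np.load("wrist0.npz"); print("wrist cam",campos(w)-[178,-546.75,231.28])
m=(z>12)&(W[:,:,0]>450)&(W[:,:,0]<900)&(abs(W[:,:,1])<260)
n,l,st,ce=cv2.connectedComponentsWithStats(m.astype(np.uint8))
for i in range(1,n):
    if st[i,4]>30:
        p=W[l==i]; zt=np.percentile(p[:,2],97); print(st[i],ce[i].round(1),"med",np.median(p,0).round(1),"ztop",zt.round(1))
E
```

```text
120 300 [801.6 222.2   3.4]
186 400 [602.7 -70.4  -1.2]
236 393 [456.  -44.7  17.7]
235 409 [458.8 -91.3  12.7]
220 457 [ 500.8 -229.7   15.2]
171 424 [ 643.8 -138.5   16.4]
S 215 330 [564.5 166.    1.1]
S 262 240 [ 562.3 -118.2    1.6]
S 285 250 [ 645.5 -139.9   12.5]
wrist cam [ 70.46752921  23.46444835 142.19548202]
[378 157  23  24 299] [389.2 167.9] med [650.5 -34.9  57.8] ztop 88.5
[307 159  23  26 323] [318.1 170.9] med [644.6 167.1  70.8] ztop 105.4
[450 159  22  22 265] [460.  169.5] med [ 644.9 -236.1   46.8] ztop 73.1
[343 160  18  20 183] [351.3 168.7] med [651.7  73.8  39.7] ztop 58.2
[414 161  21  21 265] [423.7 170.9] med [ 643.8 -138.5   15.9] ztop 22.8
[ 328  209  132   30 2294] [399.3 226.1] med [484.1 -71.4  15.9] ztop 22.5
[467 222   7   7  34] [470.  225.1] med [ 484.4 -259.1   40.4] ztop 73.8
[299 230  24   9 137] [310.4 234.2] med [460.3 189.9  88.1] ztop 93.9
```

View pics/d.png

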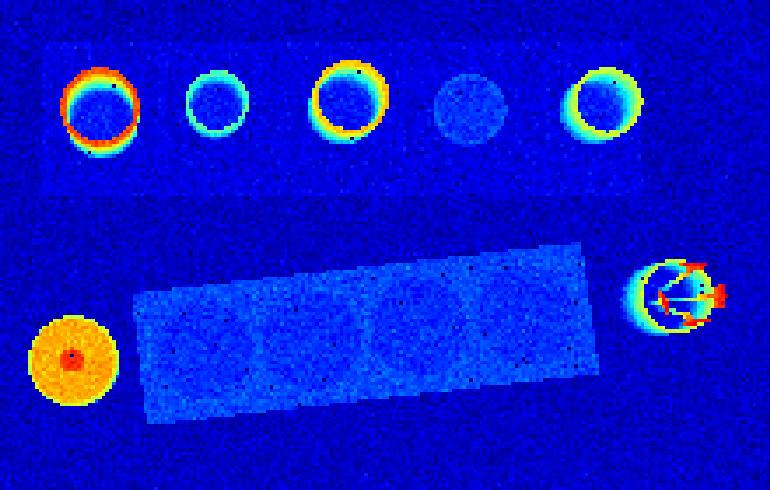

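View pics/z.png

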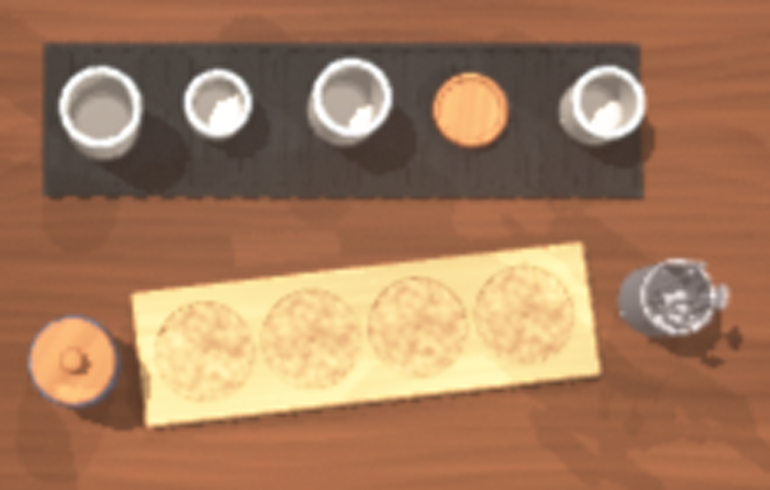

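View pics/wrist0.png

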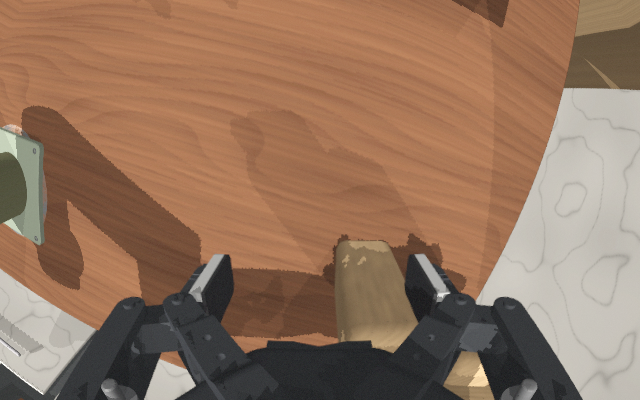

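```bash
cat >> h.py <<'E'
def rayz(f,uv,z):
    T=np.asarray(f["camera_from_world"]); R=T[:3,:3]; c=campos(f)
    uv=np.asarray(uv,float)
    d=np.stack([(uv[...,0]-f["cx"])/f["fx"],(uv[...,1]-f["cy"])/f["fy"],np.ones(uv.shape[:-1])],-1)@R
    return c+d*((z-c[2])/d[...,2])[...,None]
def proj(f,p):
    T=np.asarray(f["camera_from_world"]); q=np.atleast_2d(p)@T[:3,:3].T+T[:3,3]
    return np.stack([q[:,0]/q[:,2]*f["fx"]+f["cx"],q[:,1]/q[:,2]*f["fy"]+f["cy"]],-1)
def rim(f,xy,zr,R,tol=7,iters=4,wall=3.5):
    "fit circle centre to rim pixels (by depth height), known z and radius"
    W=cloud(f); xy=np.array(xy,float)
    v,u=np.mgrid[:400,:640]
    for k in range(iters):
        r=np.hypot(W[:,:,0]-xy[0],W[:,:,1]-xy[1])
        m=(abs(W[:,:,2]-zr)<tol)&(r<R+(14 if k==0 else 6))
        p=rayz(f,np.stack([u[m],v[m]],-1),zr)[:,:2]
        s=least_squares(lambda c:np.hypot(*(p-c[:2]).T)-c[2],[*xy,R-wall/2],loss='soft_l1')
        xy=s.x[:2]
    return xy,s.x[2],m.sum(),np.sqrt(np.mean(s.fun**2))
E
python3 - <<'E'
from h import *
f=np.load("top0.npz"); g=np.load("scene0.npz")
obj={'latte':((655,167),103,31),'esp':((655,74),55,26),'fw':((660,-35),87,30),'cort':((655,-236),71,28)}
for n,(c,z,R) in obj.items():
    for nm,fr in (("top",f),("scene",g)):
        x,r,k,e=rim(fr,c,z,R); print(n,nm,x.round(1),round(r,1),R-1.75,k,round(e,2))
# saucer: colour blob at z=19
for nm,fr,c in (("top",f,(424,171)),("scene",g,(250,285))):
    hsv=cv2.cvtColor(fr["image"],cv2.COLOR_RGB2HSV)
    print(nm,hsv[c[1],c[0]],fr["image"][c[1],c[0]])
    im=fr["image"].astype(int)
    m=((im[:,:,0]>150)&(im[:,:,0]-im[:,:,2]>60)).astype(np.uint8) 
    n,l,st,ce=cv2.connectedComponentsWithStats(m); i=l[c[1],c[0]]
    cnt=max(cv2.findContours((l==i).astype(np.uint8),0,cv2.CHAIN_APPROX_NONE)[0],key=len)[:,0]
    p=rayz(fr,cnt,19)[:,:2]
    s=least_squares(lambda c:np.hypot(*(p-c[:2]).T)-c[2],[*p.mean(0),30],loss='soft_l1'); print('saucer',nm,st[i],s.x.round(1))
    # board
for nm,fr,c in (("top",f,(393,236)),("scene",g,(240,233))):
    hsv=cv2.cvtColor(fr["image"],cv2.COLOR_RGB2HSV); print(hsv[c[1],c[0]],fr["image"][c[1],c[0]])
    W=cloud(fr)
    im=fr["image"].astype(int); m=((im[:,:,1]>135)&(im[:,:,0]-im[:,:,2]>40)).astype(np.uint8)
    m=cv2.morphologyEx(m,cv2.MORPH_CLOSE,np.ones((5,5)))
    n,l,st,ce=cv2.connectedComponentsWithStats(m); i=l[c[1],c[0]]; print(st[i])
    cnt=max(cv2.findContours((l==i).astype(np.uint8),0,cv2.CHAIN_APPROX_NONE)[0],key=len)[:,0]
    p=rayz(fr,cnt,18)[:,:2].astype(np.float32)
    print('board',nm,cv2.minAreaRect(p))
E
```

```text
latte top [634.8 167.2] 29.0 29.25 101 1.22
latte scene [635.1 162.1] 28.9 29.25 158 2.73
esp top [645.7  73.5] 24.0 24.25 71 1.2
esp scene [645.6  68.8] 24.0 24.25 131 2.59
fw top [643.7 -31.1] 27.9 28.25 89 1.22
fw scene [643.8 -35.7] 28.0 28.25 168 2.41
cort top [ 641.  -236.9] 26.0 26.25 96 1.44
cort scene [ 641.5 -241.5] 26.0 26.25 189 2.24
top [ 15 132 250] [250 185 121]
saucer top [414 161  21  21 356] [ 643.5 -138.2   29.7]
scene [ 12 145 208] [208 136  90]
saucer scene [237 273  26  21 415] [ 643.1 -139.7   28.9]
[ 22  98 250] [250 223 154]
[ 327  209  135   53 5083]
board top ((459.22589111328125, -47.377197265625), (111.2470474243164, 374.921630859375), 6.121638774871826)
[ 15 116 202] [202 156 110]
[ 170  182  137   89 4216]
board scene ((457.3109130859375, -48.58662414550781), (112.27262878417969, 374.5185241699219), 6.125778675079346)
```

```bash
cat >> h.py <<'E'
from scipy.spatial.transform import Rotation as Rn
A=np.radians(6.12)
BX=np.array([np.cos(A),np.sin(A)]); BY=np.array([-np.sin(A),np.cos(A)]); BC=np.array([458.3,-48.0])
def hol(y): return BC+BY*y
def quat(sign=1,yaw=A):
    x=sign*np.array([np.cos(yaw),np.sin(yaw),0]); y=np.array([0,0,-1.]); z=np.cross(x,y)
    return Rn.from_matrix(np.stack([x,y,z],1)).as_quat()
def ry(xy): return np.array(xy)+[0,-0.6]
OBJ={'latte':(634.8,166.6),'esp':(645.7,72.9),'fw':(643.7,-31.7),'cort':(641.0,-237.5),'sau':(643.4,-138.9)}
E
python3 - <<'E'
from h import *
from cell import env
R=Rn.from_quat(env.get_tcp_rot()).as_matrix(); print(R.round(2))
print("cam in tool",R.T@np.array([70.47,23.46,142.2]))
for s in (1,-1):
    for n,p in [*OBJ.items(),('h0',hol(-132)),('h3',hol(132))]:
        j=env.solve_ik([*p,200],quat(s)); print(s,n,None if j is None else np.round(j,2))
f=np.load("top0.npz")
im=cv2.resize(f["image"][:,:,::-1][140:280,290:510],None,fx=3.5,fy=3.5,interpolation=cv2.INTER_CUBIC)
def dr(p,c=(0,0,255)):
    q=(proj(f,p)[0]-[290,140]+.5)*3.5; cv2.circle(im,tuple(int(a) for a in q),3,c,-1)
for y in(-132,-44,44,132): dr([*hol(y),14])
for sx in(-54,54):
    for sy in(-186,186): dr([*(BC+BX*sx+BY*sy),18],(255,0,0))
for n,z in dict(latte=103,esp=55,fw=87,cort=71,sau=19).items(): dr([*OBJ[n],z])
cv2.imwrite("pics/ov.png",im)
E
```

```text
[[ 0.31 -0.    0.95]
 [-0.95  0.    0.31]
 [-0.   -1.    0.  ]]
cam in tool [  -0.74124426 -142.17788763   74.31104444]
1 latte [ 0.12  0.4   1.36 -0.    1.38  0.02]
1 esp [-0.02  0.39  1.38 -0.    1.38 -0.13]
1 fw [-0.18  0.38  1.39 -0.    1.37 -0.29]
1 cort [-0.48  0.46  1.28 -0.    1.41 -0.59]
1 sau [-0.34  0.4   1.35 -0.    1.38 -0.45]
1 h0 [-0.53  0.09  1.75 -0.    1.31 -0.64]
1 h3 [-0.01 -0.03  1.87 -0.    1.31 -0.11]
-1 latte None
-1 esp None
-1 fw None
-1 cort [-0.48  0.46  1.28  0.    1.41  2.55]
-1 sau [-0.34  0.4   1.35  0.    1.38  2.69]
-1 h0 [-0.53  0.09  1.75 -0.    1.31  2.5 ]
-1 h3 None
```

View pics/ov.png

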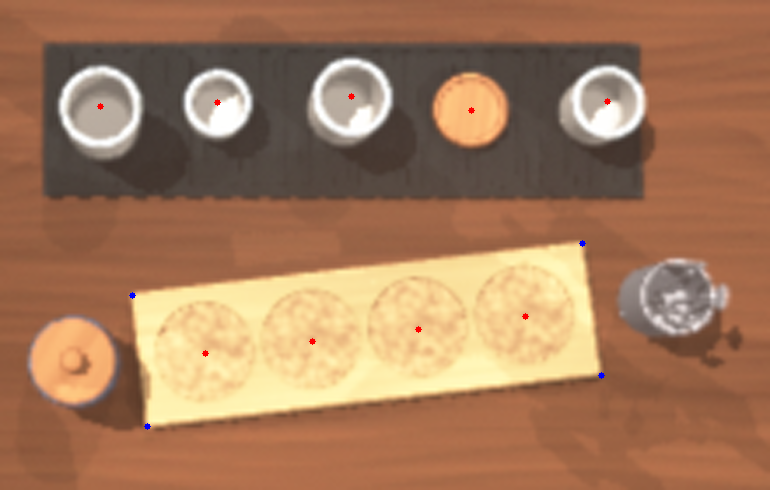

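Overlay: cup-rim, saucer, hollow centres and board corners all land on their features. Next, hover over the saucer and see where the fingertips really lie.

```bash
python3 - <<'E'
from h import *
from cell import env,hand,vision
t=env.get_time_s()
env.movep([*OBJ['sau'],230],quat()); hand.grip(70,30); env.servo_line([*OBJ['sau'],70],200)
print(env.get_time_s()-t,env.get_position(),env.get_grip_width(),env.get_force())
for n in("scene","wrist","top"):
    f=vision.grab_frame(n); np.savez(n+"1.npz",**f); cv2.imwrite(f"pics/{n}1.png",f["image"][:,:,::-1])
g=np.load("scene1.npz"); W=cloud(g)
m=(W[:,:,2]>45)&(W[:,:,2]<110)&(abs(W[:,:,1]-OBJ['sau'][1])<25)&(abs(W[:,:,0]-OBJ['sau'][0])<75)
p=W[m]; print(m.sum())
for lo in range(560,720,8):
    q=p[(p[:,0]>=lo)&(p[:,0]<lo+8)]
    if len(q)>3: print(lo,len(q),np.percentile(q[:,2],[0,3,10,50]).round(1))
im=cv2.resize(g["image"][170:320,150:350,::-1],None,fx=4,fy=4,interpolation=cv2.INTER_CUBIC)
for z in(70,):
    for d in (-35,35):
        q=(proj(g,[*(np.array(OBJ['sau'])+BX*d),z])[0]-[150,170]+.5)*4; cv2.circle(im,tuple(int(a) for a in q),3,(0,0,255),-1)
cv2.imwrite("pics/s1z.png",im)
E
```

```text
3.475 [ 644.67505588 -139.34221164   71.53481046] 69.87531071898253 [ 0.05407572 -0.36509251  0.11687011]
151
600 72 [77.6 79.7 82.9 95. ]
608 15 [83.7 85.5 88.1 93.3]
672 5 [87.6 88.3 89.9 96. ]
680 32 [81.9 82.3 85.9 95.5]
688 27 [87.7 89.  90.6 95.8]
```

View pics/s1z.png

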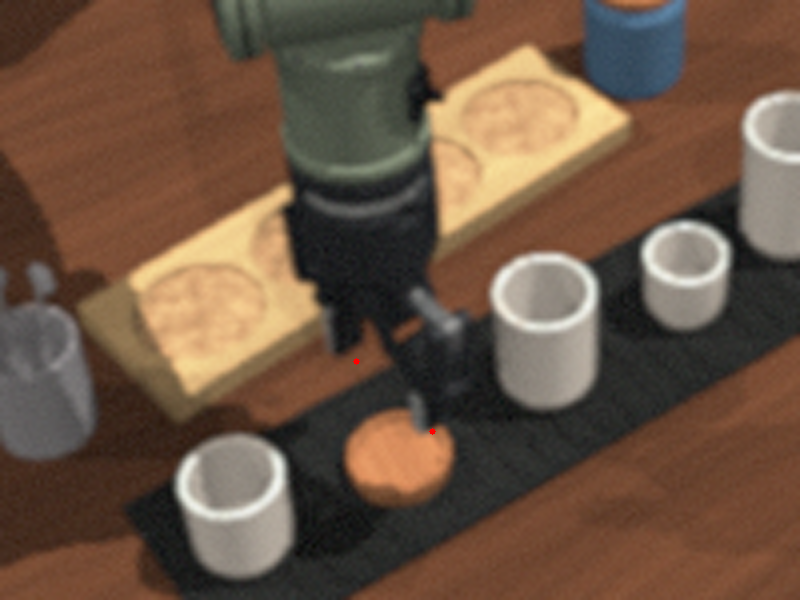

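View pics/wrist1.png

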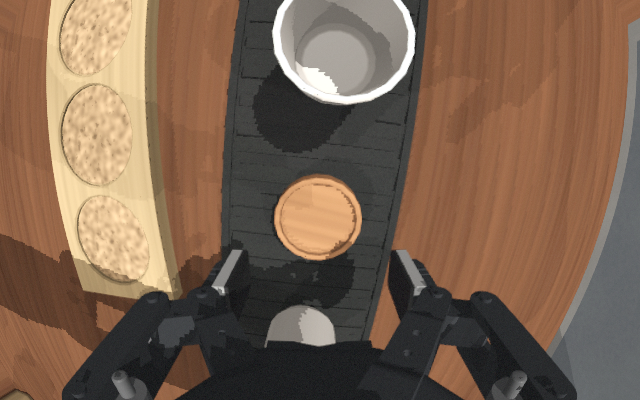

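```bash
cat >> h.py <<'E'
def frayz(f,uv,z):
    "fisheye wrist rays to plane z"
    T=np.asarray(f["camera_from_world"]); c=campos(f)
    a=(np.asarray(uv,float)-[f["cx"],f["cy"]])/f["fx"]; r=np.hypot(a[:,0],a[:,1])+1e-9
    d=np.stack([np.sin(r)*a[:,0]/r,np.sin(r)*a[:,1]/r,np.cos(r)],-1)@T[:3,:3]
    return c+d*((z-c[2])/d[:,2])[:,None]
E
python3 - <<'E'
from h import *
from cell import env
print(env.get_position())
f=np.load("wrist1.npz"); im=f["image"].astype(int)
m=((im[:,:,0]>150)&(im[:,:,0]-im[:,:,2]>60)).astype(np.uint8)
m[:150]=0;m[:,:250]=0;m[:,380:]=0
n,l,st,ce=cv2.connectedComponentsWithStats(m); i=l[217,318]; print(st[i])
cnt=max(cv2.findContours((l==i).astype(np.uint8),0,cv2.CHAIN_APPROX_NONE)[0],key=len)[:,0]
p=frayz(f,cnt,19)[:,:2]
s=least_squares(lambda c:np.hypot(*(p-c[:2]).T)-c[2],[*p.mean(0),30],loss='soft_l1');print(s.x)
hs=im[:,:,:].min(2)>150; hs[120:]=False; hs[:,:260]=False; hs[:,430:]=False
cnt=max(cv2.findContours(hs.astype(np.uint8),0,cv2.CHAIN_APPROX_NONE)[0],key=len)[:,0]; cnt=cnt[cnt[:,1]>2]
p=frayz(f,cnt,87)[:,:2]; h=cv2.convexHull(p.astype(np.float32))[:,0]
s=least_squares(lambda c:np.hypot(*(h-c[:2]).T)-c[2],[*p.mean(0),30],loss='soft_l1');print('fw',s.x)
E
```

```text
[ 644.96485374 -139.41909411   72.27158159]
[ 274  177   88   83 5515]
[ 644.00153655 -137.73238642   29.44011537]
fw [643.80863643 -31.66334635  29.73933839]
```

```bash
python3 - <<'E'
from h import *
from cell import env
for i in range(4):
    env.wait(.15); print(env.get_time_s(),env.get_position().round(2) if hasattr(env.get_position(),'round') else env.get_position(),np.round(env.get_joint_vel(),4).tolist())
E
```

```text
3.925 [ 644.13 -139.15   71.27] [0.0019, 0.0058, 0.0068, -0.0021, -0.0009, 0.0019]
4.075 [ 643.6  -138.95   70.46] [-0.0007, 0.0031, 0.0042, -0.0004, -0.0005, -0.0]
4.225 [ 643.35 -138.91   70.01] [0.0005, 0.0016, -0.0001, 0.001, -0.0009, -0.0]
4.375 [ 643.32 -138.84   69.89] [-0.0011, -0.0007, -0.0015, -0.0, -0.0, -0.0017]
```

```bash
cat > rob.py <<'E'
from h import *
from cell import env,hand,vision
Q=quat()
def snap(n,tag):
    f=vision.grab_frame(n); np.savez(f"{n}{tag}.npz",**f); cv2.imwrite(f"pics/{n}{tag}.png",f["image"][:,:,::-1]); return f
def st(msg=""):
    print(msg,round(env.get_time_s(),2),np.round(env.get_position(),1),"w",round(env.get_grip_width(),2),"F",np.round(env.get_force(),1))
def down(xy,z,fast=220,slow=40,gap=20,wait=.4):
    env.servo_line([*xy,z+gap],fast); env.servo_line([*xy,z],slow); env.wait(wait)
E
python3 - <<'E'
from rob import *
xy=np.array([643.5,-138.5])
down(xy,6.5); st('at')
hand.grip(52,30); env.wait(.2); st('gripped')
snap("scene",2)
env.servo_line([*xy,26],40); env.wait(.2); st('lift')
f=snap("scene",3)
for k in(2,3):
    f=np.load(f"scene{k}.npz")
    cv2.imwrite(f"pics/s{k}z.png",cv2.resize(f["image"][220:320,190:310,::-1],None,fx=6,fy=6,interpolation=cv2.INTER_CUBIC))
snap("wrist",3)
E
```

```text
at 5.78 [ 643.6 -138.6    6.7] w 69.97 F [0.3 0.6 0.3]
gripped 6.23 [ 644.  -138.7    7.1] w 57.84 F [-0.9  0.2  3.4]
lift 7.12 [ 643.2 -138.4   25.6] w 58.26 F [ 0.5  0.1 -0.1]
```

View pics/s3z.png

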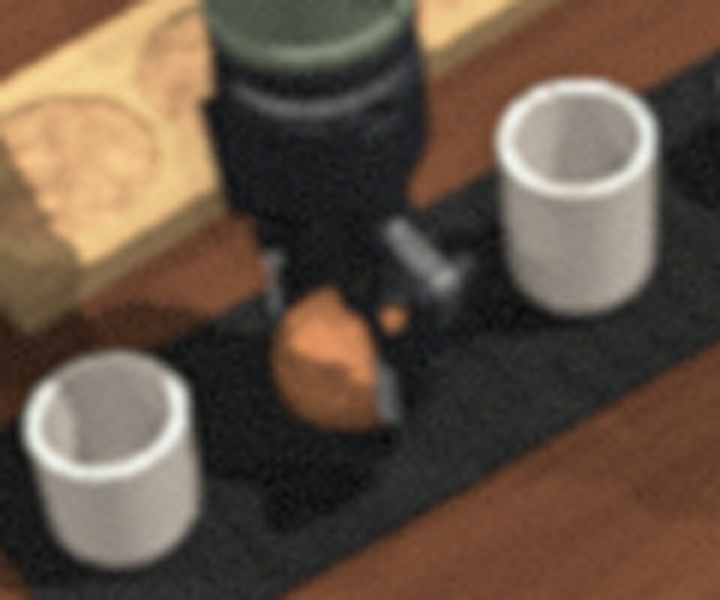

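View pics/wrist3.png

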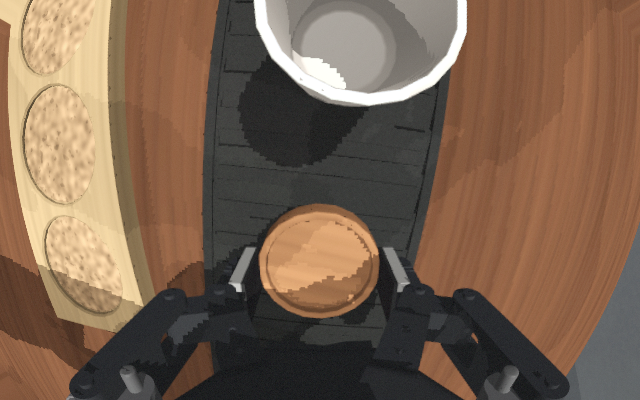

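```bash
python3 - <<'E'
from h import *
f=np.load("scene3.npz");W=cloud(f);im=f["image"].astype(int)
m=((im[:,:,0]-im[:,:,2]>55)&(abs(W[:,:,0]-643)<34)&(abs(W[:,:,1]+138)<34)&(W[:,:,2]>12))
p=W[m];print(m.sum(),p.min(0).round(1),p.max(0).round(1))
b=[(lo,np.sum(k:=(p[:,1]>=lo)&(p[:,1]<lo+6)),np.percentile(p[k,2],[10,50,90]).round(1)) for lo in range(-175,-100,6) if ((p[:,1]>=lo)&(p[:,1]<lo+6)).sum()>3]
for r in b:print(r)
# wrist ellipse
f=np.load("wrist3.npz");im=f["image"].astype(int)
print(f["depth"][265,320],f["depth"][215:320:10,320].round(0))
T=f["camera_from_world"];c=campos(f)
for v in range(210,318,8):
    a=(np.array([320,v])-[f["cx"],f["cy"]])/f["fx"];r=np.hypot(*a)
    d=np.array([np.sin(r)*a[0]/r,np.sin(r)*a[1]/r,np.cos(r)]);P=d/d[2]*f["depth"][v,320]
    print(v,((P-T[:3,3])@T[:3,:3]).round(1))
E
```

```text
281 [ 611.2 -171.    29.2] [ 677.  -110.5  278.6]
(-175, np.int64(7), array([ 35.3,  37.5, 198.2]))
(-169, np.int64(28), array([32.7, 36.5, 39.6]))
(-163, np.int64(41), array([32.3, 34.2, 36.1]))
(-157, np.int64(56), array([32.2, 34.8, 39.4]))
(-151, np.int64(53), array([31. , 34.6, 56. ]))
(-145, np.int64(47), array([31.6, 34.5, 36.5]))
(-139, np.int64(32), array([31.6, 33.9, 35.8]))
(-121, np.int64(6), array([33. , 34.7, 36.7]))
(-115, np.int64(6), array([240.5, 271.3, 277.1]))
150.18434 [139. 144. 147. 147. 149. 150. 151. 154. 155. 158. 155.]
210 [ 640.3 -108.2   36.3]
218 [ 640.6 -111.2   38.3]
226 [ 641.3 -117.3   32.5]
234 [ 641.7 -121.    33.6]
242 [ 642.1 -124.6   34.7]
250 [ 642.5 -129.1   34.1]
258 [ 643.1 -134.2   32.6]
266 [ 643.5 -137.7   34.3]
274 [ 644.  -142.2   34.4]
282 [ 644.5 -147.2   34. ]
290 [ 645.  -151.8   34.3]
298 [ 645.6 -157.    34.1]
306 [ 646.1 -162.1   34.3]
314 [ 646.4 -164.4   38.3]
```

```bash
python3 - <<'E'
from rob import *
xy=np.array([643.5,-138.5]); h=hol(-132)
env.servo_line([*xy,90],200); env.servo_line([*h,90],200)
down(h,16.0,slow=25,gap=12); st('placed')
hand.grip(70); env.wait(.2); st('rel')
env.servo_line([*h,110],150); env.wait(.2)
snap("wrist",4)
f=snap("top",4)
cv2.imwrite("pics/t4z.png",cv2.resize(f["image"][140:280,290:510,::-1],None,fx=3.5,fy=3.5,interpolation=cv2.INTER_CUBIC))
E
```

```text
placed 10.19 [ 472.4 -179.3   16. ] w 57.77 F [-0.3  0.3  0.4]
rel 10.67 [ 472.4 -179.2   16. ] w 70.01 F [0.  0.2 0.2]
```

View pics/wrist4.png

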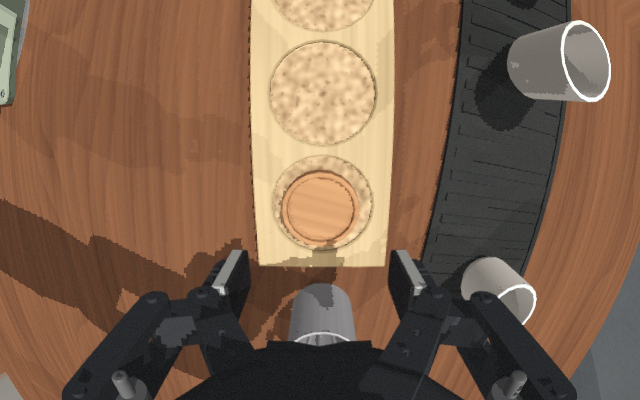

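Saucer lies flat in the hollow (saucer centre ~(320,207), hollow centre ~(323,203)). I'll measure the saucer and hollow from this wrist view.

```bash
python3 - <<'E'
from h import *
f=np.load("wrist4.npz");im=f["image"].astype(int)
d=im[:,:,0]-im[:,:,2]; print(im[207,320],im[165,345],im[165,365],d[207,315:380:5])
hsv=cv2.cvtColor(f["image"],cv2.COLOR_RGB2HSV); print(hsv[207,320:385:5].tolist())
m=((hsv[:,:,0]<15)&(hsv[:,:,1]>110)).astype(np.uint8); m[:150]=0;m[255:]=0;m[:,:265]=0;m[:,380:]=0
m=cv2.morphologyEx(m,cv2.MORPH_OPEN,np.ones((5,5)))
n,l,s_,c=cv2.connectedComponentsWithStats(m);i=l[207,320];print(s_[i])
cnt=max(cv2.findContours((l==i).astype(np.uint8),0,cv2.CHAIN_APPROX_NONE)[0],key=len)[:,0]
p=frayz(f,cnt,28)[:,:2]
s=least_squares(lambda c:np.hypot(*(p-c[:2]).T)-c[2],[*p.mean(0),30],loss='soft_l1');print(s.x.round(1))
# hollow outline projection overlay
T=f["camera_from_world"]
def fp(P):
    q=T[:3,:3]@P+T[:3,3];r=np.hypot(q[0],q[1]);th=np.arctan2(r,q[2]);return np.array([f["cx"]+f["fx"]*th*q[0]/r,f["cy"]+f["fx"]*th*q[1]/r])
from h import hol
o=cv2.resize(f["image"][:,:,::-1][0:300,200:440],None,fx=2,fy=2,interpolation=cv2.INTER_CUBIC)
for y in(-132,-44):
    for a in np.arange(0,6.28,.12):
        P=np.array([*(hol(y)+40*np.array([np.cos(a),np.sin(a)])),18]);u=(fp(P)-[200,0]+.5)*2;cv2.circle(o,tuple(int(k) for k in u),1,(0,0,255),-1)
for a in np.arange(0,6.28,.12):
    P=np.array([*(s.x[:2]+30*np.array([np.cos(a),np.sin(a)])),28]);u=(fp(P)-[200,0]+.5)*2;cv2.circle(o,tuple(int(k) for k in u),1,(255,0,0),-1)
cv2.imwrite("pics/w4o.png",o)
E
```

```text
[224 167 117] [226 192 144] [241 213 163] [106 107 105 107 106 105 105 106 102  79  80  76  77]
[[14, 122, 224], [14, 118, 226], [14, 121, 225], [14, 120, 225], [14, 120, 224], [14, 121, 221], [14, 122, 221], [14, 123, 211], [17, 94, 214], [17, 84, 242], [19, 85, 227], [19, 81, 242], [19, 83, 237]]
[ 282  176   77   70 3119]
[ 471.4 -181.    27.1]
```

View pics/w4o.png

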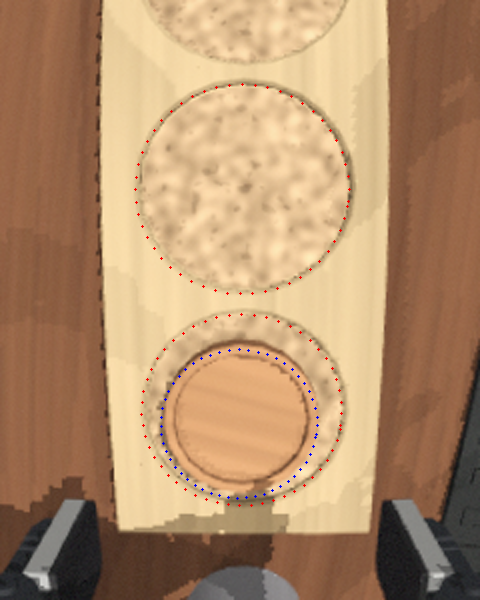

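```bash
python3 - <<'E'
from h import *
f=np.load("wrist4.npz")
pts=np.array([[174,414],[308,414],[241,346],[241,482]])/2+[200,0]
p=frayz(f,pts,28);print(p.round(1),hol(-132))
f=np.load("top4.npz");W=cloud(f)
z=W[:,:,2];m=(z>21)&(np.hypot(W[:,:,0]-472,W[:,:,1]+179)<45);print(m.sum(),W[m].mean(0))
E
```

```text
[[ 446.6 -178.8   28. ]
 [ 497.4 -173.3   28. ]
 [ 469.1 -149.9   28. ]
 [ 475.1 -204.1   28. ]] [ 472.37267236 -179.24770433]
1841 [ 467.65683164 -175.47529505  395.29476524]
```

View pics/t4z.png

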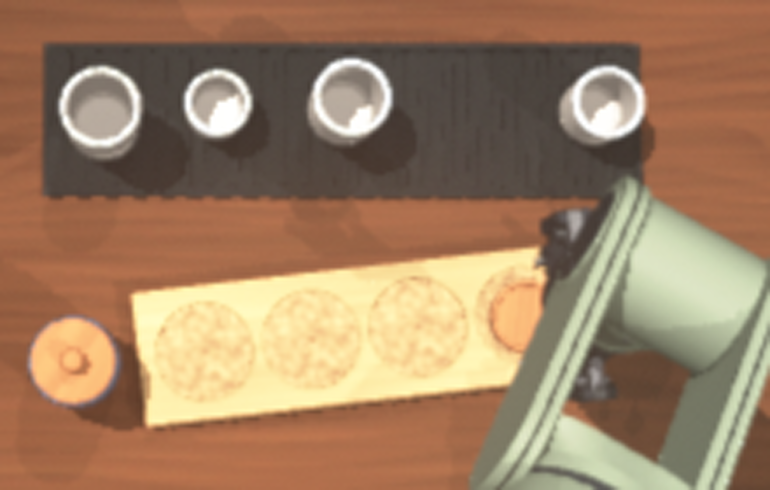

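```bash
cat >> h.py <<'E'
BC=np.array([459.1,-47.4])
OBJ={'latte':(634.8,167.2),'esp':(645.7,73.5),'fw':(643.7,-31.1),'cort':(641.0,-236.9)}
DZ={'esp':16,'cort':25,'fw':38,'latte':50}
ZR={'latte':103,'esp':55,'fw':87,'cort':71}
E
cat >> rob.py <<'E'
def pick(n,xy,op=72):
    z=5+DZ[n]
    env.servo_line([*xy,160],300) if 0 else env.movep([*xy,160],Q)
    hand.grip(op,40)
    down(xy,z,gap=15); st('at '+n)
    hand.grip(OPN[n],40); env.wait(.2); st('gripped')
OPN={'esp':44,'cort':48,'fw':52,'latte':54}
def place(n,xy,h,floor,op=74):
    env.servo_line([*xy,5+DZ[n]+12],40); env.servo_line([*xy,163],250); st('lifted')
    env.servo_line([*h,163],250)
    down(h,floor+DZ[n]+.4,slow=22,gap=14,fast=180); st('down')
def release(h,op=74):
    hand.grip(op); env.wait(.15); st('rel')
    env.servo_line([*h,160],180); 
E
python3 - <<'E'
from rob import *
n='esp';xy=np.array(OBJ[n])
env.servo_line([*hol(-132),163],200)
env.movep([*xy,163],Q); env.wait(.3); st(); snap("wrist",5)
E
```

```text
13.62 [645.6  72.3 163.3] w 69.87 F [-0.1  0.1  0.1]
```

View pics/wrist5.png

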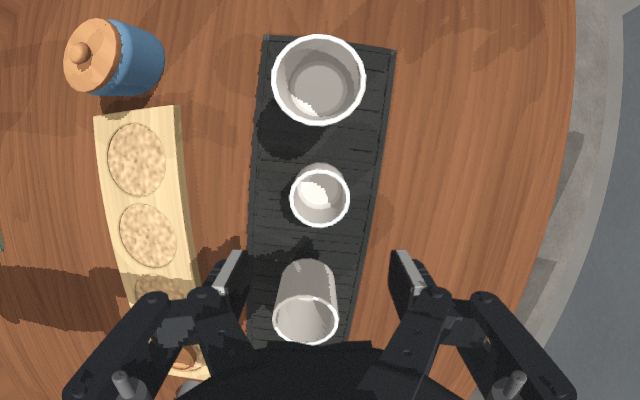

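```bash
python3 - <<'E'
from rob import *
f=np.load("wrist5.npz")
def c(uv,z): print(frayz(f,np.array(uv,float),z).round(1).tolist())
c([[290,198],[349,198],[319,170],[319,227]],55)
c([[272,80],[365,80],[319,36],[319,124]],103)
c([[273,318],[337,318]],87)
n='esp';xy=np.array(OBJ[n]); 
down(xy,5+DZ[n],gap=15,fast=200); st('at')
hand.grip(OPN[n],40); env.wait(.2); st('gripped')
place(n,xy,hol(-132)+[0,.5],24)
snap("wrist",6);f=snap("scene",6)
cv2.imwrite("pics/s6z.png",cv2.resize(f["image"][200:300,130:260,::-1],None,fx=6,fy=6,interpolation=cv2.INTER_CUBIC))
E
```

```text
[[621.0, 71.2, 55.0], [670.7, 76.5, 55.0], [642.9, 97.7, 55.0], [648.2, 47.6, 55.0]]
[[605.2, 163.8, 103.0], [665.2, 170.1, 103.0], [632.4, 196.0, 103.0], [638.6, 137.6, 103.0]]
[[615.4, -31.8, 87.0], [671.9, -25.0, 87.0]]
at 15.38 [645.8  73.5  21.2] w 69.65 F [ 0.7  1.3 -0.4]
gripped 15.89 [646.2  73.5  21.4] w 51.03 F [1.2 0.2 2.4]
lifted 17.01 [644.6  73.5 161.7] w 51.06 F [-0.5  0.3 -1.5]
down 20.31 [ 472.9 -178.    40.4] w 51.2 F [-3.5  2.   4.5]
```

View pics/s6z.png

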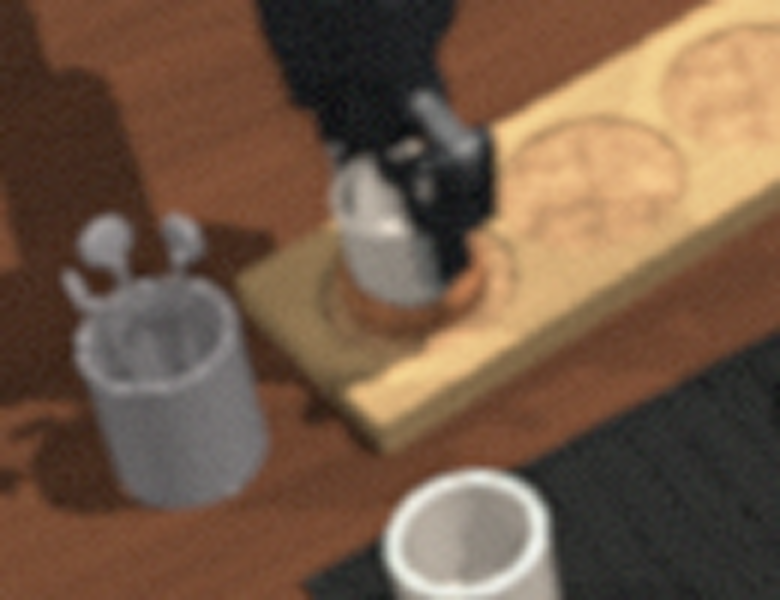

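View pics/wrist6.png

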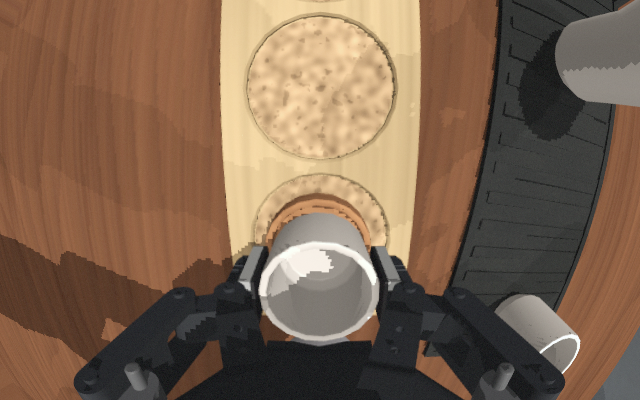

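```bash
python3 - <<'E'
from rob import *
h=hol(-132)+[0,.5]
release(h,70); env.wait(.2); st()
f=snap("wrist",7)
m=(f["image"].min(2)>0)
cv2.imwrite("pics/w7z.png",cv2.resize(f["image"][100:300,220:420,::-1],None,fx=3,fy=3,interpolation=cv2.INTER_CUBIC))
E
```

```text
rel 20.88 [ 473.3 -178.2   40.4] w 69.99 F [ 0.1 -0.6  0.3]
 21.9 [ 472.2 -177.6  158.4] w 70.19 F [ 0.  -1.4  0.9]
```

View pics/w7z.png

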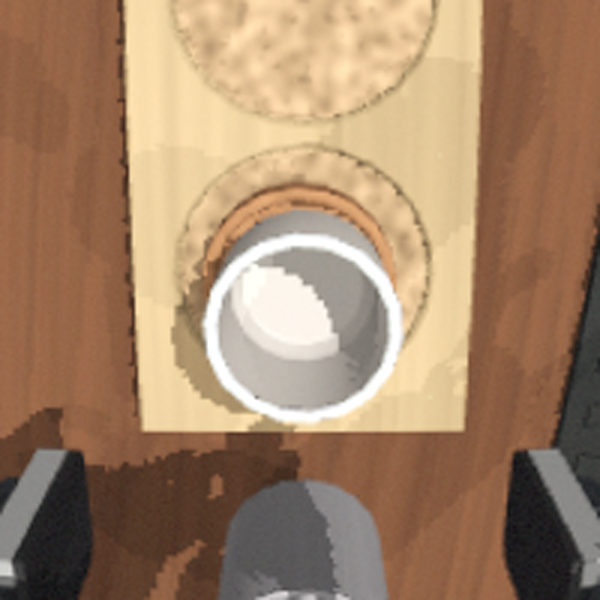

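```bash
python3 - <<'E'
from rob import *
f=np.load("wrist7.npz")
print(frayz(f,np.array([[288,209],[354,209],[321,178],[321,241]],float),74).round(1).tolist(), hol(-132))
n='cort';xy=np.array(OBJ[n])+[0,-.3]
pick(n,xy)
h=hol(-44)
# straight lines: lift, go
place(n,xy,h,14)
snap("wrist",8)
E
```

```text
[[448.0, -180.5, 74.0], [498.9, -175.0, 74.0], [470.8, -153.3, 74.0], [476.4, -204.6, 74.0]] [ 473.17267236 -178.64770433]
at cort 24.51 [ 641.1 -237.2   30.1] w 71.8 F [ 0.5 -0.3 -0.4]
gripped 25.0 [ 641.4 -237.4   30.4] w 53.96 F [0.3 0.  1.9]
lifted 26.08 [ 640.2 -236.8  161.8] w 53.81 F [-0.   0.6 -1.9]
down 29.09 [463.9 -91.2  39.4] w 54.01 F [ 0.3 -0.6 -1.4]
```

View pics/wrist8.png

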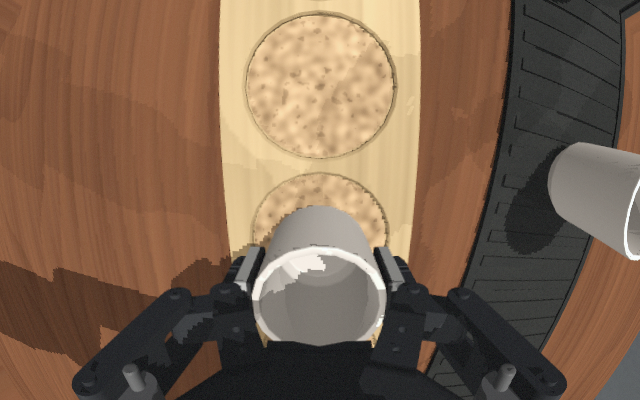

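```bash
cat >> rob.py <<'E'
def settle(h,z):
    for k in range(6):
        F=env.get_force()[2]
        if F>0.8: break
        z-=.25; env.servo_line([*h,z],20); env.wait(.15)
    st('settled')
E
python3 - <<'E'
from rob import *
h=hol(-44)
settle(h,39.4)
release(h); 
n='fw';xy=np.array(OBJ[n])
pick(n,xy,74)
h=hol(44); place(n,xy,h,14); settle(h,14+DZ[n]+.4)
snap("wrist",9); release(h); env.wait(.2); snap("wrist",10)
E
```

```text
settled 29.94 [463.9 -91.2  39.3] w 54.02 F [-1.8  1.2  4.7]
rel 30.43 [463.7 -91.1  38.8] w 74.08 F [-0.6  1.  -0.2]
at fw 33.79 [643.8 -31.1  43.1] w 73.93 F [ 0. -0. -0.]
gripped 34.27 [644.2 -31.2  43.4] w 59.08 F [ 0.3 -0.9  3.8]
lifted 35.3 [643.  -31.  162.1] w 59.22 F [-1.4  0.3 -2.5]
down 38.08 [454.6  -3.7  52.4] w 59.12 F [-0.7 -0.2 -1.3]
settled 38.48 [454.7  -3.7  52.3] w 59.17 F [-2.2  0.7  2.3]
rel 38.98 [454.5  -3.7  52.1] w 73.91 F [ 0.3 -0.5  0.2]
```

View pics/wrist10.png

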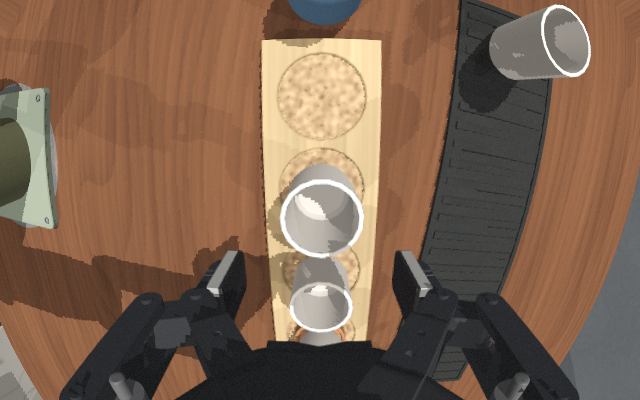

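```bash
python3 - <<'E'
from rob import *
n='latte';xy=np.array(OBJ[n])
pick(n,xy,76)
h=hol(132); place(n,xy,h,14); settle(h,14+DZ[n]+.4)
hand.grip(76); env.wait(.15); st('rel'); env.servo_line([*h,230],180)
env.movep([300,-480,260],Q); st()
f=snap("top",11); g=snap("scene",11)
for nm,c,z,R in (('esp',hol(-132),74,26),('cort',hol(-44),80,28),('fw',hol(44),96,30),('latte',hol(132),112,31)):
    x,r,k,e=rim(f,c,z,R); d=x-c; print(nm,x.round(1),'off board',round(d@BX,1),round(d@BY,1),r.round(1),k)
cv2.imwrite("pics/t11z.png",cv2.resize(f["image"][140:280,290:510,::-1],None,fx=3.5,fy=3.5,interpolation=cv2.INTER_CUBIC))
cv2.imwrite("pics/s11z.png",cv2.resize(g["image"][130:310,130:350,::-1],None,fx=3.3,fy=3.3,interpolation=cv2.INTER_CUBIC))
E
```

```text
at latte 42.66 [634.9 167.2  55.1] w 76.02 F [-0.2 -0.1  0.2]
gripped 43.13 [635.3 167.2  55.5] w 61.75 F [0.2 0.5 2.2]
lifted 44.12 [634.4 167.1 162.6] w 61.53 F [ 0.1 -0.9 -2.2]
down 46.89 [444.7  83.8  64.3] w 61.47 F [-3.   0.5  1.3]
settled 46.89 [444.7  83.8  64.3] w 61.47 F [-3.   0.5  1.3]
rel 47.34 [445.3  83.8  64.5] w 76.16 F [-0.6  0.6  0.5]
 50.5 [ 300.8 -479.2  260. ] w 76.28 F [-0.6  0.7  0.4]
esp [ 473.7 -177.6] off board 0.7 1.0 23.9 83
cort [464.2 -91.7] off board 0.4 -0.6 25.9 86
fw [455.4  -3.8] off board 1.0 -0.3 28.0 91
latte [445.2  84. ] off board 0.2 0.1 28.9 94
```

View pics/t11z.png

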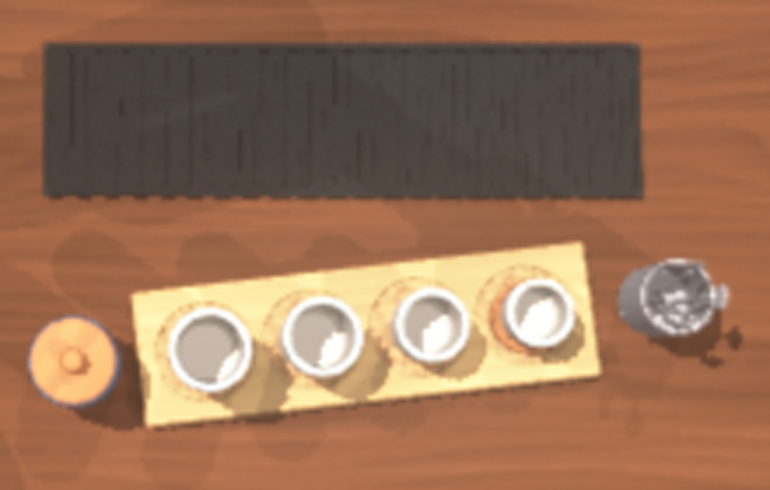

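View pics/s11z.png

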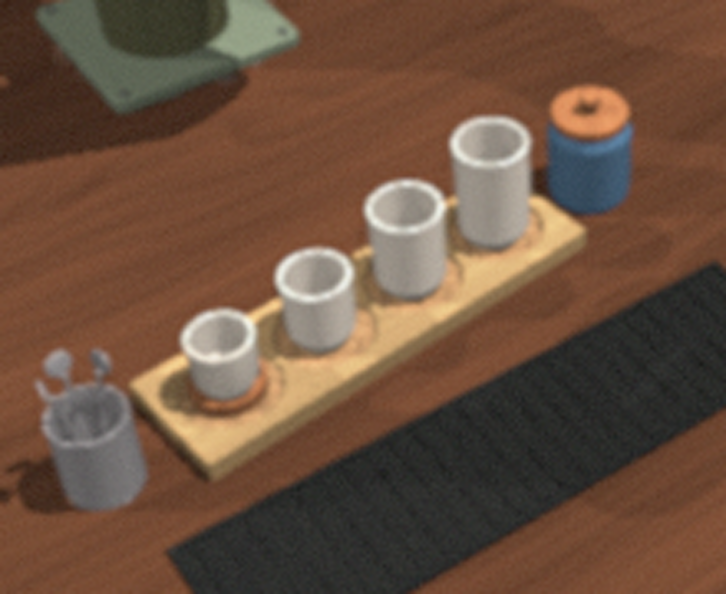

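All four cups stand upright and centred, rising from pot to jar, and the pot and jar have not moved.

```bash
python3 - <<'E'
from cell import env,workorder
workorder.hand_in(); print(env.get_time_s())
E
```

```text
the job is handed in; nothing more can be done
the job is handed in; nothing more can be done
```

The tasting flight is set up and handed in, at about 50 s of the 106 s allowed. The saucer lies in the hollow next to the spoon pot with the shortest cup on it. The other three cups follow one to a hollow, rising to the tallest at the sugar-jar end.

- **Position:** the last top-camera fit put each cup's rim centre within about 1.3 mm of its hollow's centre, with the heights as expected. The saucer was about 2 mm off centre in its hollow.
- **Set-down and surroundings:** the highest force I read at set-down was under 7 N. In the last images the cups stand upright, the spoon pot and sugar jar look unmoved, and the arm is clear of everything. I didn't check the milk pitcher in those images, but the arm worked well away from it.
- **Disagreement:** the scene camera's rim fits differed from the top camera's by about 5 mm in y. I took this as a bias from visible cup wall and used the top camera, which the wrist camera matched to about 1–2 mm.

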